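# Step the herb mill's grind selector to the five-dot mark

## Task

The next batch of dried berries is wanted at the five-dot grind. With a fingertip, gently push the upright tab on the bench mill's grind collar round, click by click, until its pointer rests at the mark with five dots, then come away and leave it there. Only push the tab, do not pinch it, and leave the mill standing where it is and its lid, its cup, the jar and the tin undisturbed.

Things in the scene. Friction and masses are not known exactly. Their poses are not given: they have to be found in the camera images.
- mill: bench burr mill, 6 kg, loose on rubber feet: base plate 270 x 190 mm, grey housing, round head 212 mm across with a flat black deck at 195 mm height. Origin: on its vertical axis at table height. -x is its front (chute and cup, towards the robot), +y its left, z up. Shoved hard (over 20 N) it would slide
- grind_selector (a joint): collar angle about the mill's axis, rad, growing anticlockwise from above (to more dots). 0 = one dot, +0.419 per dot: 1.676 = five, 2.094 = six; stops 0.03 rad beyond one and six. A sprung roller clicks it into each mark: getting to the next takes about 5 N at the tab; past half-way the collar runs on by itself up to 0.2 rad and stops in the click. Starts clicked at one, two or three dots
- tab (a point): centre of the tab, a steel fin upright on the dark steel collar (disc 144 mm across, top 207 mm high). Fin: 50 to 78 mm from the mill's axis, 10 mm thick, 207 to 239 mm high; this point is 64 mm from the axis, 223 mm high. x points radially out, y the way the tab moves as the joint grows, z up. A white pointer on the rim lies in line with it. Free space all round it except the lid at the centre
- five_dot_mark (a point): centre of the five-dot mark on the deck, 92 mm from the mill's axis, 196 mm high. White dots as on dice, one to six, 24 degrees apart, lie round the front of the collar at bearings 120, 144, 168, 192, 216 (five), 240 degrees anticlockwise from the mill's +x; from the front, one dot (fine) is at the left end, six (coarse) at the right. Axes as mill
- collar_centre (a point): point on the mill's vertical axis about which collar and tab turn, at the height of the collar's top (207 mm). Axes as mill
- feed_lid: loose aluminium lid with a black knob in the mouth of the feed throat at the middle of the collar: flange 75 mm across at 225 to 231 mm height, knob 18 mm across up to 246 mm. Origin at the middle of the flange's underside. Leave alone
- catch_cup: loose steel cup, 66 mm across, 58 mm tall, on the mill's base plate under the chute at the front. Origin at the centre of its underside. Leave alone
- berry_jar: loose jar of dried berries with a red lid, 92 mm across, 125 mm tall, beside the mill. Origin at the centre of its underside. Leave alone
- herb_tin: loose round metal tin, 83 mm across, 105 mm tall, on the other side of the mill. Origin at the centre of its underside. Leave alone

How it is judged:
By the outcome, as a careful person would: the job done as asked, in the order asked, and still so for the second after the job is handed in, with the robot touching nothing.
It also fails if it takes over 38 s, if anything falls off the work surface, if the arm or the gripper's body presses on something with over 40 N, if the wrist force passes 120 N, or if a joint passes its speed limit or range.

## Robot

A 6-joint arm with a two-finger parallel gripper is mounted at the origin on the work surface. World frame = base frame: x ahead of the robot, y to its left, z up, the work surface at z = 0. Lengths are in m, angles in degrees, forces in N, time in s.
With the tool pointing down it reaches from about 0.25 to 0.775 m from the base axis. Payload 4 kg.
Tool frame: the origin (TCP) lies midway between the tips of the shut fingers; the grasp point (between the pads) lies 19 mm behind it; z points along the fingers, y is the direction in which the jaws open and shut (so a half turn about z gives the same grasp; the last joint's range is limited). The gripper opens to 94 mm and grips with 3 to 60 N. Pads are 16 mm wide; open, the fingers measure 119 mm over their backs; the gripper's body (75 mm by 177 mm) begins 78 mm behind the grasp point.
Start: joints at [65.197, 4.996, 78.535, -0, 96.463, -5.907], TCP at [0.178, 0.52, 0.206] pointing down, gripper open.
Joint ranges: [-177.83, 177.83], [-43.37, 116.18], [15.69, 146.23], [-61.86, 241.86], [9.47, 152.12], [-147.06, 147.06]. Speed limits (degrees/s): [159.86, 159.86, 180, 180, 180, 180].

## Interface

Orientations are given as a 3x3 rotation matrix whose columns are the frame's x, y, z axes.
In Python, from plant import ctrl gives the robot as it stands.
- The arm moves only by the tool play_rows, never from a script. Its argument "motion" is a list of rows, each an object with "dp": the shift along the tool's x, y, z in m, a list of three; "rotation": the turn, a rotation vector about the tool's x, y, z in rad, a list of three; "jaw": the gripper's target within -1 to 1 (shut at 1, half-way at 0, fully open at -1). In form: [{"dp": [dx, dy, dz], "rotation": [ax, ay, az], "jaw": jaw}, ...]. A call has exactly 5 rows; each row shifts and turns the commanded pose from where the row before left it, along the tool's axes as they then stand; what a row does not reach is not made up. A row lasts 1/10 s, in which the tool goes at most 50 mm and 8.59 degrees, less where a joint would pass 70% of its speed; a pose out of reach is approached as far as the arm can. A call with a gripper value outside its range is refused whole. The fingers move at their own pace and stop on an object; "grip_force" is the grip in N (left out, the last holds). Time passes only in rows, so rows that do not move let the fingers close, or fill a call up. It gives the time, the measured TCP pose, the force and the opening at its end, in the units of the state.
- ctrl.sense(): the state, without advancing time (a new reading comes with each control period).
- ctrl.capture(name): name is "scene" or "top" or "wrist"; returns the picture (480x640x3 uint8, red, green, blue); there is no depth.
- ctrl.calibration(name): a dict with "fov_y" (degrees; the focal length in pixels is half the picture's height over the tangent of half this angle, whatever the lens; pixels are square), "cx", "cy" (the principal point, pixels), "rvec" (rotation vector, rad) and "tvec" (3), from world to camera coordinates, as OpenCV has them; the wrist camera has in their place "tool_from_camera" (4x4, takes a point from camera to tool coordinates, whose origin is the TCP and whose axes are the flange's). Camera axes: x right, y down, z forward; pixel columns grow to the right and rows downward; lengths in m; the calibration is good to about 2 mm. A picture is of the moment at which its call begins: read the wrist's pose just before it. calibration takes no time and is no camera call.
- ctrl.finish_job(): hands the job in, once; it reports no verdict.
The state is a dict: "time": time; "joints": joint angles; "qvel": joint speeds; "tau": joint torques, N m; "eef_pos": TCP position; "ee_rot": TCP orientation; "wrist_force": force on the tool from outside, world axes, zero at the start; "torque": the same for the moment, N m; "width": finger opening in m.
Only numpy, scipy, OpenCV 4.12 (cv2) and the standard library are available. Lean on these libraries where they do the work, as an engineer would, in place of code of your own. Each camera call takes 0.05 s, during which the arm holds its last target. There are 200 camera calls.

## Working session

There is one attempt and no reset: what is moved stays moved. The work goes in short steps, Python scripts to look and compute and a tool call to move; the robot and the scene stay as the last step left them, time stands still between calls to the robot, and variables do not carry over. Pictures are saved under pics/ and viewed, about 8 in all and at most 12, crops included, and the job is handed in when it is done.

Besides the shell and the picture viewer there is one more tool, called after ">>>" by a JSON object that holds its "op" and its "data", one argument or row to a line. play_rows: Moves the arm, as the interface text tells. Its arguments: {"type":"object","properties":{"motion":{"type":"array"},"grip_force":{"type":"number"}},"required":["motion"]}

```bash
mkdir -p pics; ls; python3 - <<'E'
from plant import ctrl
import cv2,numpy as np
s=ctrl.sense();print({k:np.round(v,3).tolist() for k,v in s.items()})
for n in ("scene","top"):
    cv2.imwrite(f"pics/{n}0.png",ctrl.capture(n)[:,:,::-1]);print(n,ctrl.calibration(n))
print(ctrl.calibration("wrist"))
E
```

```text
pics
{'time': 0.0, 'joints': [65.198, 5.042, 78.624, -0.001, 96.463, -5.905], 'qvel': [0.039, -0.06, -0.041, -0.081, 0.038, 0.122], 'tau': [0.0, -34.017, -30.243, 0.072, 0.033, -0.0], 'eef_pos': [0.178, 0.52, 0.204], 'ee_rot': [[-0.946, 0.324, -0.001], [0.324, 0.946, -0.002], [0.0, -0.002, -1.0]], 'wrist_force': [0.349, 0.334, -0.593], 'torque': [-0.032, 0.007, -0.07], 'width': 0.094}
scene {'fov_y': 49.387394308461324, 'cx': 328.5674030117937, 'cy': 242.65251582489762, 'rvec': array([ 2.11160021,  0.84293613, -0.37724734]), 'tvec': array([-0.47283314, -0.13253638,  1.32523519])}
top {'fov_y': 46.92547185518273, 'cx': 316.54498285068337, 'cy': 243.47275807995695, 'rvec': array([ 2.17425108, -2.13346024,  0.11613884]), 'tvec': array([0.05360969, 0.61246381, 1.01750292])}
{'fov_y': 70.00660105403641, 'cx': 323.2778593133117, 'cy': 233.55185966092992, 'tool_from_camera': array([[-2.76518105e-04, -9.65075076e-01, -2.61973321e-01,
         7.59002798e-02],
       [ 9.99999955e-01, -2.35670140e-04, -1.87342410e-04,
        -5.43858708e-04],
       [ 1.19060202e-04, -2.61973361e-01,  9.65075098e-01,
        -1.79312914e-01],
       [ 0.00000000e+00,  0.00000000e+00,  0.00000000e+00,
         1.00000000e+00]])}
```

View pics/top0.png

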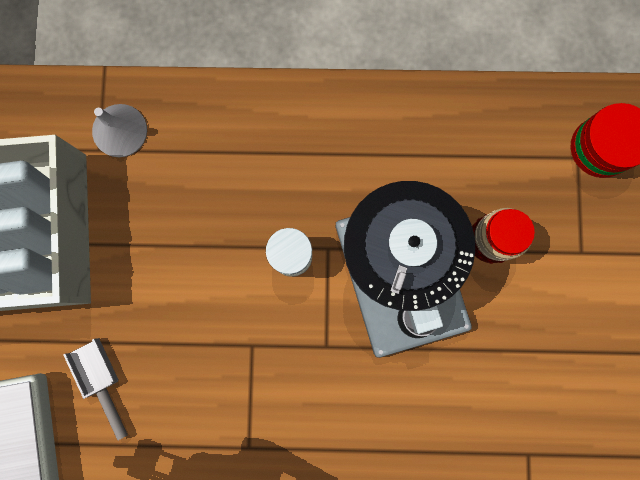

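View pics/scene0.png

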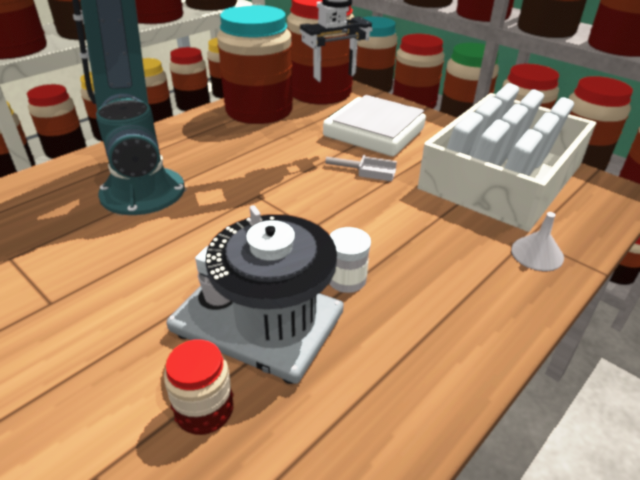

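The top view shows the mill's deck centred near (410,246), the lid knob at (414,241), the tab at about (400,280), the cup near (425,320), the jar at (510,232) and the tin at (289,251). I'll zoom in on the collar and fit the deck's circle.

```bash
cat > h.py <<'E'
from plant import ctrl
import cv2,numpy as np
def cam(n,s=None):
    c=ctrl.calibration(n);f=240/np.tan(np.radians(c["fov_y"])/2)
    K=np.array([[f,0,c["cx"]],[0,f,c["cy"]],[0,0,1]])
    if n=="wrist":
        T=np.eye(4);T[:3,:3]=s["ee_rot"];T[:3,3]=s["eef_pos"];T=T@c["tool_from_camera"]
        R=T[:3,:3].T;t=-R@T[:3,3]
    else: R=cv2.Rodrigues(c["rvec"])[0];t=c["tvec"]
    return K,R,t
def ray(C,uv,z):
    K,R,t=C;d=R.T@np.linalg.solve(K,[*uv,1]);o=-R.T@t
    return o+d*(z-o[2])/d[2]
def proj(C,P):
    K,R,t=C;p=(K@(R@np.atleast_2d(P).T+t[:,None])).T
    return p[:,:2]/p[:,2:]
E
python3 - <<'E'
from h import *
im=cv2.imread("pics/top0.png");C=cam("top")
for uv,z in [((414,241),.246),((413,242),.231),((400,268),.239),((393,293),.207)]:print(uv,z,ray(C,uv,z).round(4))
# deck outline: dark pixels -> world at z=.195
g=im.max(2);m=(g<50).astype(np.uint8);m[:, :340]=0;m[:, 480:]=0;m[:175]=0;m[315:]=0
cs,_=cv2.findContours(m,0,2);c=max(cs,key=cv2.contourArea)[:,0]
W=np.array([ray(C,p,.195)[:2] for p in c])
from scipy.optimize import least_squares
r=least_squares(lambda p:np.hypot(*(W-p[:2]).T)-.106,[W[:,0].mean(),W[:,1].mean()],loss='soft_l1',f_scale=.001)
print("deck centre",r.x,np.abs(r.fun).mean(),len(W))
cv2.imwrite("pics/topz.png",cv2.resize(im[170:350,330:490],None,fx=4.4,fy=3.33*1,interpolation=2) if 0 else cv2.resize(im[205:345,335:495],None,fx=4.2,fy=4.2,interpolation=2))
E
```

```text
(414, 241) 0.246 [ 0.5927 -0.086   0.246 ]
(413, 242) 0.231 [ 0.5931 -0.087   0.231 ]
(400, 268) 0.239 [ 0.5516 -0.0658  0.239 ]
(393, 293) 0.207 [ 0.5144 -0.0592  0.207 ]
deck centre [ 0.59327649 -0.086898  ] 0.002990247183745972 256
```

View pics/topz.png

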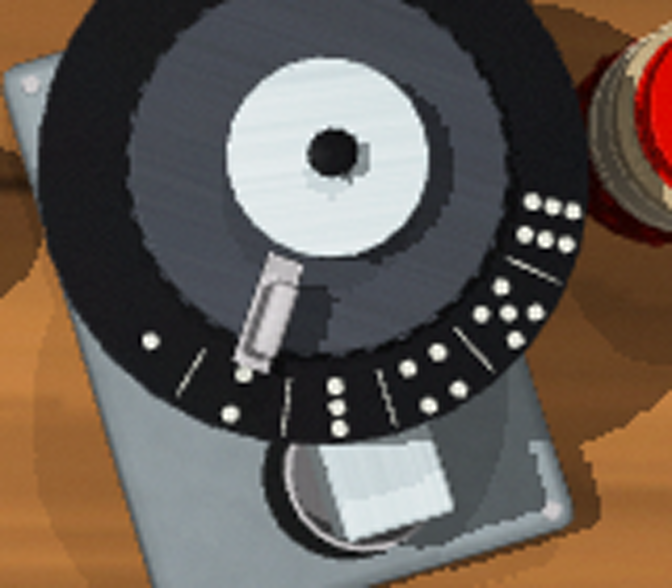

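The pointer is at two dots: in the crop the tab runs from (285,262) to (252,362), ending on the two-dot mark. So it needs three clicks. Next I'll work out the bearings and the plan.

```bash
python3 - <<'E'
from h import *
C=cam("top");c=np.array([.5932,-.0868])
b=[]
for k,(u,v) in enumerate([(150,341),(237,394),(337,407),(433,379),(508,313),(549,224)]):
    p=ray(C,(335+u/4.2,205+v/4.2),.196)[:2]-c
    a=np.degrees(np.arctan2(p[1],p[0]))%360;b.append(a-120-24*k);print(k+1,np.hypot(*p).round(4),a.round(1),b[-1].round(1))
y=np.mean(b);print("mill yaw",y)
for u,v in [(285,262),(252,362)]:
    p=ray(C,(335+u/4.2,205+v/4.2),.239)[:2]-c;print(np.hypot(*p),np.degrees(np.arctan2(*p[::-1])))
def tcp(th,R=.064,d=.0175):
    t=np.radians(th);r=np.array([np.cos(t),np.sin(t)]);q=np.array([-r[1],r[0]]);return c+R*r-d*q
T=144+y
for d in(.0175,.032):print("tab bearing",T,"tcp",tcp(T,d=d),"tool x yaw",T-180)
E
```

```text
1 0.0921 137.8 17.8
2 0.0923 161.9 17.9
3 0.0924 185.8 17.8
4 0.0927 209.5 17.5
5 0.0925 233.5 17.5
6 0.0927 257.1 17.1
mill yaw 17.61560791000468
0.04383102500401267 157.65630393679263
0.08218075608834977 159.66540654098284
tab bearing 161.61560791000468 tcp [ 0.53798577 -0.05000817] tool x yaw -18.384392089995316
tab bearing 161.61560791000468 tcp [ 0.54255893 -0.03624822] tool x yaw -18.384392089995316
```

>>> {"op": "play_rows", "data": {
  "motion": [
    {"dp":[-0.02,-0.015,-0.03],"rotation":[0,0,0],"jaw":1},
    {"dp":[-0.035,-0.027,-0.03],"rotation":[0,0,0],"jaw":1},
    {"dp":[-0.035,-0.027,-0.03],"rotation":[0,0,0],"jaw":1},
    {"dp":[-0.035,-0.027,-0.02],"rotation":[0,0,0],"jaw":1},
    {"dp":[-0.035,-0.027,0],"rotation":[0,0,0],"jaw":1}
  ],
  "grip_force": 10
}}

```text
time: 0.6
eef_pos: [0.2878, 0.3563, 0.315]
ee_rot: [[-0.946, 0.323, 0.005], [0.323, 0.946, 0.004], [-0.003, 0.006, -1.0]]
wrist_force: [0.8, 0.7, -0.7]
width: 0.0575
```

>>> {"op": "play_rows", "data": {
  "motion": [
    {"dp":[-0.035,-0.027,0],"rotation":[0,0,0],"jaw":1},
    {"dp":[-0.035,-0.027,0],"rotation":[0,0,0],"jaw":1},
    {"dp":[-0.035,-0.027,0],"rotation":[0,0,0],"jaw":1},
    {"dp":[-0.035,-0.027,0],"rotation":[0,0,0],"jaw":1},
    {"dp":[-0.035,-0.027,0],"rotation":[0,0,0],"jaw":1}
  ]
}}

```text
time: 1.1
eef_pos: [0.4089, 0.1708, 0.3112]
ee_rot: [[-0.946, 0.324, -0.0], [0.324, 0.946, 0.0], [0.0, -0.0, -1.0]]
wrist_force: [-0.0, 0.7, -0.3]
width: 0.0174
```

>>> {"op": "play_rows", "data": {
  "motion": [
    {"dp":[-0.035,-0.027,0],"rotation":[0,0,0],"jaw":1},
    {"dp":[-0.035,-0.027,0],"rotation":[0,0,0],"jaw":1},
    {"dp":[-0.035,-0.027,0],"rotation":[0,0,0],"jaw":1},
    {"dp":[-0.035,-0.027,0],"rotation":[0,0,0],"jaw":1},
    {"dp":[-0.02,-0.015,0],"rotation":[0,0,0],"jaw":1}
  ]
}}

```text
time: 1.6
eef_pos: [0.5209, 0.0014, 0.3103]
ee_rot: [[-0.945, 0.327, -0.002], [0.327, 0.945, -0.0], [0.002, -0.001, -1.0]]
wrist_force: [-0.5, 0.1, 0.2]
width: 0.0002
```

>>> {"op": "play_rows", "data": {
  "motion": [
    {"dp":[0,0,0],"rotation":[0,0,0.1484],"jaw":1},
    {"dp":[0,0,0],"rotation":[0,0,0.1484],"jaw":1},
    {"dp":[0,0,0],"rotation":[0,0,0.1484],"jaw":1},
    {"dp":[0,0,0],"rotation":[0,0,0.1484],"jaw":1},
    {"dp":[0,0,0],"rotation":[0,0,0.1484],"jaw":1}
  ]
}}

```text
time: 2.1
eef_pos: [0.5198, 0.0042, 0.3109]
ee_rot: [[-0.473, 0.881, -0.001], [0.881, 0.473, 0.0], [0.001, -0.001, -1.0]]
wrist_force: [0.8, 0.8, -0.2]
width: 0.0007
```

>>> {"op": "play_rows", "data": {
  "motion": [
    {"dp":[0,0,0],"rotation":[0,0,0.1484],"jaw":1},
    {"dp":[0,0,0],"rotation":[0,0,0.1484],"jaw":1},
    {"dp":[0,0,0],"rotation":[0,0,0.1484],"jaw":1},
    {"dp":[0,0,0],"rotation":[0,0,0.1484],"jaw":1},
    {"dp":[0,0,0],"rotation":[0,0,0.1484],"jaw":1}
  ]
}}

```text
time: 2.6
eef_pos: [0.5197, 0.0044, 0.3109]
ee_rot: [[0.246, 0.969, -0.001], [0.969, -0.246, 0.0], [-0.0, -0.001, -1.0]]
wrist_force: [0.7, 0.1, -0.7]
width: 0.0005
```

>>> {"op": "play_rows", "data": {
  "motion": [
    {"dp":[0,0,0],"rotation":[0,0,0.1484],"jaw":1},
    {"dp":[0,0,0],"rotation":[0,0,0.1484],"jaw":1},
    {"dp":[0,0,0],"rotation":[0,0,0.1484],"jaw":1},
    {"dp":[0,0,0],"rotation":[0,0,0.1484],"jaw":1},
    {"dp":[0,0,0],"rotation":[0,0,0.1484],"jaw":1}
  ]
}}

```text
time: 3.1
eef_pos: [0.5197, 0.0044, 0.311]
ee_rot: [[0.837, 0.548, -0.001], [0.548, -0.837, 0.0], [-0.001, -0.001, -1.0]]
wrist_force: [0.3, 1.0, 0.2]
width: 0.0006
```

>>> {"op": "play_rows", "data": {
  "motion": [
    {"dp":[0,0,0],"rotation":[0,0,0.1484],"jaw":1},
    {"dp":[0,0,0],"rotation":[0,0,0.1484],"jaw":1},
    {"dp":[0,0,0],"rotation":[0,0,0.1484],"jaw":1},
    {"dp":[0,0,0],"rotation":[0,0,0.1484],"jaw":1},
    {"dp":[0,0,0],"rotation":[0,0,0.1484],"jaw":1}
  ]
}}

```text
time: 3.6
eef_pos: [0.5197, 0.0043, 0.3109]
ee_rot: [[0.987, -0.162, -0.001], [-0.162, -0.987, 0.0], [-0.001, 0.0, -1.0]]
wrist_force: [-0.1, 0.5, 0.4]
width: 0.0003
```

>>> {"op": "play_rows", "data": {
  "motion": [
    {"dp":[0.015,0.018,0.01],"rotation":[0,0,0],"jaw":1},
    {"dp":[0.014,0.018,0.01],"rotation":[0,0,0],"jaw":1},
    {"dp":[0,0,0.01],"rotation":[0,0,0.08],"jaw":1},
    {"dp":[0,0,0.01],"rotation":[0,0,0.08],"jaw":1},
    {"dp":[0,0,0],"rotation":[0,0,0],"jaw":1}
  ]
}}

```text
time: 4.1
eef_pos: [0.5421, -0.0358, 0.2691]
ee_rot: [[0.95, -0.311, -0.005], [-0.311, -0.95, 0.001], [-0.005, 0.001, -1.0]]
wrist_force: [-0.1, 0.5, -0.3]
width: 0.0005
```

```bash
python3 - <<'E'
from h import *
s=ctrl.sense();cv2.imwrite("pics/w1.png",ctrl.capture("wrist")[:,:,::-1]);C=cam("wrist",s);np.savez("w1.npz",**{k:s[k] for k in("eef_pos","ee_rot")})
print(s["time"],s["joints"],s["eef_pos"],s["ee_rot"],s["wrist_force"])
c=np.array([.5932,-.0868]);T=np.radians(161.6);r=np.array([np.cos(T),np.sin(T)])
for R,z in((.05,.239),(.078,.239),(.072,.207)):print("pred",R,proj(C,[*(c+R*r),z]))
print("axis knob",proj(C,[*c,.246]))
E
```

```text
4.1 [-9.76350995e+00  4.15566225e+00  7.22806606e+01  7.64873768e-03
  1.03837416e+02  9.83694170e+01] [ 0.54211931 -0.03580679  0.26911309] [[ 9.50335754e-01 -3.11191247e-01 -4.68645455e-03]
 [-3.11190350e-01 -9.50347140e-01  9.37944279e-04]
 [-4.74563872e-03  5.67017447e-04 -9.99988579e-01]] [-0.13762351  0.45248671 -0.32878361]
pred 0.05 [[373.15326447 241.00569675]]
pred 0.078 [[371.31770024 281.74331584]]
pred 0.072 [[365.81235311 256.98463649]]
axis knob [[378.59271122 161.6360707 ]]
```

View pics/w1.png

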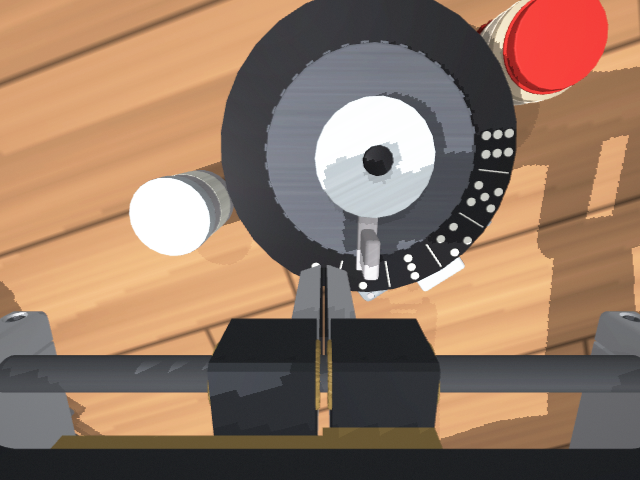

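The wrist view has the knob at (377,160), where I predicted (378,162). The tab's outer end is at (371,278), predicted (371,282), so the estimate is good. The shut fingertips are at (324,265), clear on the clockwise side of the tab. Next I descend and approach.

>>> {"op": "play_rows", "data": {
  "motion": [
    {"dp":[0,0,0.012],"rotation":[0,0,0],"jaw":1},
    {"dp":[0,0,0.012],"rotation":[0,0,0],"jaw":1},
    {"dp":[0,0,0.012],"rotation":[0,0,0],"jaw":1},
    {"dp":[0,0,0.009],"rotation":[0,0,0],"jaw":1},
    {"dp":[0,0,0.005],"rotation":[0,0,0],"jaw":1}
  ]
}}

```text
time: 4.65
eef_pos: [0.5424, -0.0356, 0.2199]
ee_rot: [[0.951, -0.311, -0.002], [-0.311, -0.951, 0.0], [-0.002, 0.0, -1.0]]
wrist_force: [0.0, -0.2, 0.3]
width: 0.0003
```

>>> {"op": "play_rows", "data": {
  "motion": [
    {"dp":[0,0.003,0],"rotation":[0,0,0],"jaw":1},
    {"dp":[0,0.003,0],"rotation":[0,0,0],"jaw":1},
    {"dp":[0,0.003,0],"rotation":[0,0,0],"jaw":1},
    {"dp":[0,0.003,0],"rotation":[0,0,0],"jaw":1},
    {"dp":[0,0.002,0],"rotation":[0,0,0],"jaw":1}
  ]
}}

```text
time: 5.15
eef_pos: [0.5387, -0.0495, 0.2222]
ee_rot: [[0.95, -0.311, 0.001], [-0.311, -0.95, -0.0], [0.001, -0.0, -1.0]]
wrist_force: [-0.1, -0.1, -0.3]
width: 0.0002
```

>>> {"op": "play_rows", "data": {
  "motion": [
    {"dp":[-0.0006,0.0022,0.002],"rotation":[0,0,-0.035],"jaw":1},
    {"dp":[-0.0006,0.0022,0.001],"rotation":[0,0,-0.035],"jaw":1},
    {"dp":[-0.0006,0.0022,0],"rotation":[0,0,-0.035],"jaw":1},
    {"dp":[-0.0006,0.0022,0],"rotation":[0,0,-0.035],"jaw":1},
    {"dp":[-0.0006,0.0022,0],"rotation":[0,0,-0.035],"jaw":1}
  ]
}}

```text
time: 5.65
eef_pos: [0.5336, -0.0582, 0.2197]
ee_rot: [[0.99, -0.138, 0.002], [-0.138, -0.99, 0.002], [0.002, -0.002, -1.0]]
wrist_force: [0.8, 2.5, 1.9]
width: 0.0004
```

```bash
cat >> h.py <<'E'
def where():
    s=ctrl.sense();p=s["eef_pos"][:2]-np.array([.5932,-.0868]);x=s["ee_rot"][:,0];y=s["ee_rot"][:,1]
    print("t",s["time"],"tool-bearing",round(np.degrees(np.arctan2(x[1],x[0]))+180,1),"R",round(-p@x[:2],4),"d",round(-p@y[:2],4),"z",round(s["eef_pos"][2],4),"f tool x,y",(s["ee_rot"].T@s["wrist_force"]).round(1))
    return s
E
python3 -c "
from h import *
where()"
```

```text
t 5.65 tool-bearing 172.0 R 0.063 d 0.0201 z 0.2197 f tool x,y [ 0.4 -2.6 -1.9]
```

>>> {"op": "play_rows", "data": {
  "motion": [
    {"dp":[-0.0006,0.0022,0],"rotation":[0,0,-0.035],"jaw":1},
    {"dp":[-0.0006,0.0022,0],"rotation":[0,0,-0.035],"jaw":1},
    {"dp":[-0.0006,0.0022,0],"rotation":[0,0,-0.035],"jaw":1},
    {"dp":[-0.0006,0.0022,0],"rotation":[0,0,-0.035],"jaw":1},
    {"dp":[-0.0006,0.0022,0],"rotation":[0,0,-0.035],"jaw":1}
  ]
}}

```text
time: 6.15
eef_pos: [0.5293, -0.07, 0.2189]
ee_rot: [[0.999, 0.035, 0.001], [0.035, -0.999, -0.0], [0.001, 0.0, -1.0]]
wrist_force: [0.3, 0.6, 0.5]
width: 0.0005
```

```bash
python3 -c "
from h import *
s=where()
im=ctrl.capture('wrist')[:,:,::-1];cv2.imwrite('pics/w2.png',im[60:340,230:560])"
```

```text
t 6.15 tool-bearing 182.0 R 0.0632 d 0.0191 z 0.2189 f tool x,y [ 0.3 -0.6 -0.5]
```

View pics/w2.png

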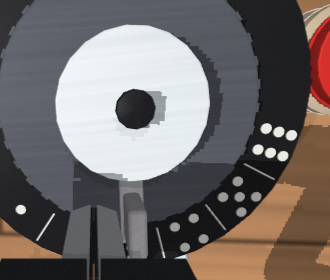

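The tab has moved on to the three-dot click: one dot and its separator are left of it, four, five and six are to the right, and the force is back to about zero. I'll go on.

>>> {"op": "play_rows", "data": {
  "motion": [
    {"dp":[-0.0006,0.0022,0],"rotation":[0,0,-0.035],"jaw":1},
    {"dp":[-0.0006,0.0022,0],"rotation":[0,0,-0.035],"jaw":1},
    {"dp":[-0.0006,0.0022,0],"rotation":[0,0,-0.035],"jaw":1},
    {"dp":[-0.0006,0.0022,0],"rotation":[0,0,-0.035],"jaw":1},
    {"dp":[-0.0006,0.0022,0],"rotation":[0,0,-0.035],"jaw":1}
  ]
}}

```text
time: 6.7
eef_pos: [0.5272, -0.0794, 0.2188]
ee_rot: [[0.978, 0.209, -0.0], [0.209, -0.978, 0.003], [0.0, -0.003, -1.0]]
wrist_force: [-0.7, 4.3, 1.0]
width: 0.0004
```

>>> {"op": "play_rows", "data": {
  "motion": [
    {"dp":[-0.0006,0.0022,0],"rotation":[0,0,-0.035],"jaw":1},
    {"dp":[-0.0006,0.0022,0],"rotation":[0,0,-0.035],"jaw":1},
    {"dp":[-0.0006,0.0022,0],"rotation":[0,0,-0.035],"jaw":1},
    {"dp":[-0.0006,0.0022,0],"rotation":[0,0,-0.035],"jaw":1},
    {"dp":[-0.0006,0.0022,0],"rotation":[0,0,-0.035],"jaw":1}
  ]
}}

```text
time: 7.2
eef_pos: [0.5276, -0.0924, 0.2188]
ee_rot: [[0.927, 0.375, 0.0], [0.375, -0.927, 0.0], [0.0, -0.0, -1.0]]
wrist_force: [-0.6, 0.5, 0.4]
width: 0.0006
```

```bash
python3 -c "
from h import *
s=where()"
```

```text
t 7.2 tool-bearing 202.0 R 0.0629 d 0.0194 z 0.2188 f tool x,y [-0.4 -0.7 -0.4]
```

>>> {"op": "play_rows", "data": {
  "motion": [
    {"dp":[-0.0006,0.0022,0],"rotation":[0,0,-0.035],"jaw":1},
    {"dp":[-0.0006,0.0022,0],"rotation":[0,0,-0.035],"jaw":1},
    {"dp":[-0.0006,0.0022,0],"rotation":[0,0,-0.035],"jaw":1},
    {"dp":[-0.0006,0.0022,0],"rotation":[0,0,-0.035],"jaw":1},
    {"dp":[-0.0006,0.0022,0],"rotation":[0,0,-0.035],"jaw":1}
  ]
}}

```text
time: 7.7
eef_pos: [0.5294, -0.1031, 0.2188]
ee_rot: [[0.847, 0.531, -0.001], [0.531, -0.847, 0.002], [0.0, -0.002, -1.0]]
wrist_force: [-1.6, 3.7, 0.5]
width: 0.0004
```

>>> {"op": "play_rows", "data": {
  "motion": [
    {"dp":[-0.0006,0.0022,0],"rotation":[0,0,-0.035],"jaw":1},
    {"dp":[-0.0006,0.0022,0],"rotation":[0,0,-0.035],"jaw":1},
    {"dp":[-0.0003,0.0011,0],"rotation":[0,0,-0.017],"jaw":1},
    {"dp":[0,0,0],"rotation":[0,0,0],"jaw":1},
    {"dp":[0,0,0],"rotation":[0,0,0],"jaw":1}
  ]
}}

```text
time: 8.2
eef_pos: [0.5313, -0.1088, 0.2188]
ee_rot: [[0.799, 0.601, -0.0], [0.601, -0.799, 0.0], [-0.0, -0.0, -1.0]]
wrist_force: [-2.2, 0.6, 1.3]
width: 0.0005
```

```bash
python3 -c "
from h import *
s=where()"
```

```text
t 8.2 tool-bearing 217.0 R 0.0627 d 0.0196 z 0.2188 f tool x,y [-1.4 -1.9 -1.3]
```

>>> {"op": "play_rows", "data": {
  "motion": [
    {"dp":[-0.0003,0.0011,0],"rotation":[0,0,-0.017],"jaw":1},
    {"dp":[-0.0003,0.0011,0],"rotation":[0,0,-0.017],"jaw":1},
    {"dp":[-0.0003,0.0011,0],"rotation":[0,0,-0.017],"jaw":1},
    {"dp":[0,0,0],"rotation":[0,0,0],"jaw":1},
    {"dp":[0,0,0],"rotation":[0,0,0],"jaw":1}
  ]
}}

```text
time: 8.7
eef_pos: [0.5332, -0.1125, 0.2185]
ee_rot: [[0.767, 0.641, 0.001], [0.641, -0.767, -0.0], [0.0, 0.001, -1.0]]
wrist_force: [-0.2, 0.6, 0.5]
width: 0.0007
```

```bash
python3 -c "
from h import *
s=where()
im=ctrl.capture('wrist')[:,:,::-1];cv2.imwrite('pics/w3.png',im[60:340,230:560])"
```

```text
t 8.7 tool-bearing 219.9 R 0.0626 d 0.0188 z 0.2185 f tool x,y [ 0.2 -0.6 -0.5]
```

View pics/w3.png

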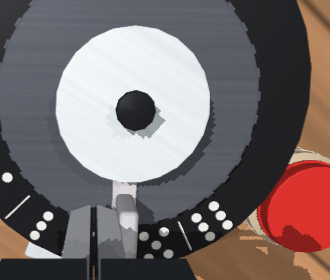

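The tab is still in contact near the half-way crest: half of the five dots show right of it at (155,240), and its force is about 0. I'll push a little further.

>>> {"op": "play_rows", "data": {
  "motion": [
    {"dp":[-0.0003,0.0011,0],"rotation":[0,0,-0.017],"jaw":1},
    {"dp":[-0.0003,0.0011,0],"rotation":[0,0,-0.017],"jaw":1},
    {"dp":[0,0,0],"rotation":[0,0,0],"jaw":1},
    {"dp":[0,0,0],"rotation":[0,0,0],"jaw":1},
    {"dp":[0,0,0],"rotation":[0,0,0],"jaw":1}
  ]
}}

```text
time: 9.25
eef_pos: [0.534, -0.1143, 0.2186]
ee_rot: [[0.745, 0.667, 0.0], [0.667, -0.745, -0.0], [0.0, 0.0, -1.0]]
wrist_force: [-0.2, -0.5, -0.4]
width: 0.0008
```

```bash
python3 -c "
from h import *
s=where()
im=ctrl.capture('wrist')[:,:,::-1];cv2.imwrite('pics/w4.png',im[60:340,230:560])"
```

```text
t 9.25 tool-bearing 221.9 R 0.0625 d 0.019 z 0.2186 f tool x,y [-0.4  0.2  0.4]
```

View pics/w4.png

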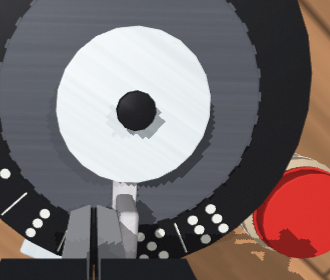

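>>> {"op": "play_rows", "data": {
  "motion": [
    {"dp":[-0.0003,0.0011,0],"rotation":[0,0,-0.017],"jaw":1},
    {"dp":[-0.0003,0.0011,0],"rotation":[0,0,-0.017],"jaw":1},
    {"dp":[0,0,0],"rotation":[0,0,0],"jaw":1},
    {"dp":[0,0,0],"rotation":[0,0,0],"jaw":1},
    {"dp":[0,0,0],"rotation":[0,0,0],"jaw":1}
  ]
}}

```text
time: 9.8
eef_pos: [0.5349, -0.1163, 0.2187]
ee_rot: [[0.722, 0.692, 0.0], [0.692, -0.722, -0.0], [0.0, 0.0, -1.0]]
wrist_force: [-0.6, -0.6, 0.5]
width: 0.0008
```

```bash
python3 -c "
from h import *
s=where()
im=ctrl.capture('wrist')[:,:,::-1].copy();C=cam('wrist',s)
c=np.array([.5932,-.0868]);o=np.array([230,60])
big=cv2.resize(im[130:320,290:450],None,fx=3.7,fy=3.1)
im2=im.copy()
for b,col in((209.6,(0,0,255)),(221.6,(0,255,255)),(233.6,(0,255,0))):
    t=np.radians(b);r=np.array([np.cos(t),np.sin(t)])
    p=proj(C,[[*(c+R*r),.239] for R in(.046,.08)]).round().astype(int);cv2.line(im2,tuple(map(int,p[0])),tuple(map(int,p[1])),col,1)
cv2.imwrite('pics/w5.png',cv2.resize(np.hstack([im[130:320,290:450],im2[130:320,290:450]]),None,fx=2.5,fy=2.5))"
```

```text
t 9.8 tool-bearing 223.8 R 0.0625 d 0.0191 z 0.2187 f tool x,y [-0.8  0.  -0.5]
```

View pics/w5.png

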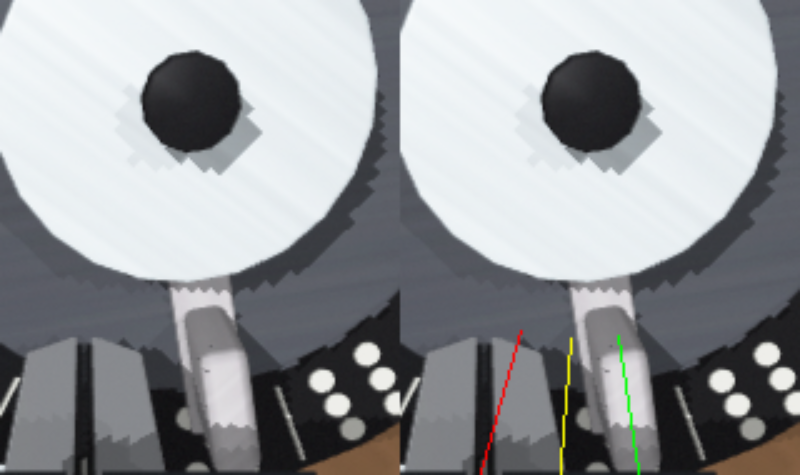

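The tab has run on and lies on the green five-dot line, with a clear gap to the finger. I'll back off, rise and move away.

>>> {"op": "play_rows", "data": {
  "motion": [
    {"dp":[0,-0.003,0],"rotation":[0,0,0],"jaw":1},
    {"dp":[0,-0.005,0],"rotation":[0,0,0],"jaw":1},
    {"dp":[0,0,-0.01],"rotation":[0,0,0],"jaw":1},
    {"dp":[0,0,-0.03],"rotation":[0,0,0],"jaw":1},
    {"dp":[0,0,-0.03],"rotation":[0,0,0],"jaw":1}
  ]
}}

```text
time: 10.35
eef_pos: [0.5288, -0.1101, 0.2895]
ee_rot: [[0.721, 0.693, -0.001], [0.693, -0.721, 0.0], [-0.0, -0.001, -1.0]]
wrist_force: [0.5, 0.2, -0.1]
width: 0.0006
```

>>> {"op": "play_rows", "data": {
  "motion": [
    {"dp":[-0.02,0,-0.03],"rotation":[0,0,0],"jaw":1},
    {"dp":[-0.04,0,0],"rotation":[0,0,0],"jaw":1},
    {"dp":[-0.04,0,0],"rotation":[0,0,0],"jaw":1},
    {"dp":[-0.04,0,0],"rotation":[0,0,0],"jaw":1},
    {"dp":[-0.04,0,0],"rotation":[0,0,0],"jaw":1}
  ]
}}

```text
time: 10.85
eef_pos: [0.3983, -0.2358, 0.3198]
ee_rot: [[0.721, 0.693, 0.002], [0.693, -0.721, -0.001], [0.0, 0.002, -1.0]]
wrist_force: [-1.0, -1.3, -0.4]
width: 0.0009
```

>>> {"op": "play_rows", "data": {
  "motion": [
    {"dp":[-0.02,0,0],"rotation":[0,0,0],"jaw":1},
    {"dp":[0,0,0],"rotation":[0,0,0],"jaw":1},
    {"dp":[0,0,0],"rotation":[0,0,0],"jaw":1},
    {"dp":[0,0,0],"rotation":[0,0,0],"jaw":1},
    {"dp":[0,0,0],"rotation":[0,0,0],"jaw":1}
  ]
}}

```text
time: 11.35
eef_pos: [0.3857, -0.2482, 0.3186]
ee_rot: [[0.72, 0.694, 0.0], [0.694, -0.72, 0.0], [0.0, -0.0, -1.0]]
wrist_force: [0.3, 0.3, 0.5]
width: 0.0003
```

```bash
python3 - <<'E'
from h import *
where()
a=cv2.imread("pics/top0.png");b=ctrl.capture("top")[:,:,::-1].copy()
cv2.imwrite("pics/top1.png",cv2.resize(np.hstack([a[170:365,260:540],b[170:365,260:540]]),None,fx=1.42,fy=1.42,interpolation=2))
cv2.imwrite("pics/top1z.png",cv2.resize(b[205:345,335:495],None,fx=4.2,fy=4.2,interpolation=2))
E
```

```text
t 11.35 tool-bearing 223.9 R 0.2614 d 0.0277 z 0.3186 f tool x,y [ 0.4 -0.  -0.5]
```

View pics/top1.png

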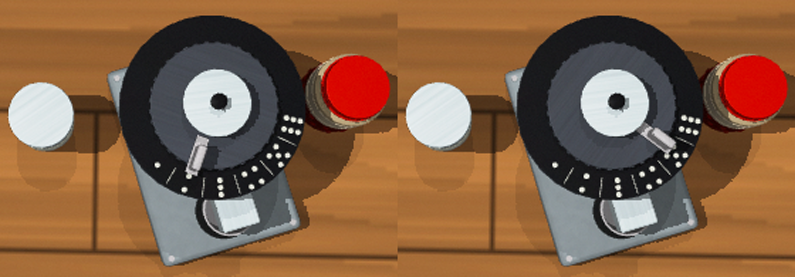

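View pics/top1z.png

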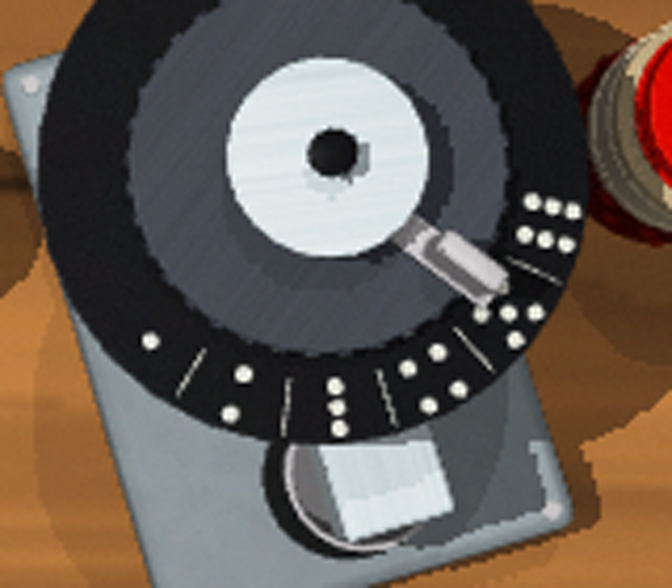

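```bash
python3 - <<'E'
from h import *
C=cam("top");c=np.array([.5932,-.0868]);o=np.array([335,205])
for b in(225,230,233.6,237):
    t=np.radians(b);r=np.array([np.cos(t),np.sin(t)]);q=np.array([-r[1],r[0]])
    print(b,((proj(C,[[*(c+R*r+s*q),.239] for R,s in((.078,-.005),(.078,.005),(.05,.005))])-o)*4.2).round().tolist(),"bottom outer cw",((proj(C,[*(c+.078*r-.005*q),.207])-o)*4.2).round().tolist())
E
```

```text
225 [[474.0, 315.0], [493.0, 296.0], [438.0, 241.0]] bottom outer cw [[454.0, 320.0]]
230 [[487.0, 303.0], [505.0, 282.0], [445.0, 231.0]] bottom outer cw [[467.0, 308.0]]
233.6 [[496.0, 293.0], [512.0, 271.0], [450.0, 224.0]] bottom outer cw [[476.0, 298.0]]
237 [[504.0, 283.0], [519.0, 260.0], [454.0, 217.0]] bottom outer cw [[484.0, 289.0]]
```

```bash
python3 -c "
from h import *
print(ctrl.finish_job())"
```

```text
the job is handed in; nothing more can be done
None
```

The grind collar is at five dots and the job is handed in. It started at two dots, and I pushed the tab round three clicks with the shut fingertips. I stopped pushing just past the last half-way point so it ran on into the click by itself. Then I backed off, rose and moved the arm about 0.2 m away. The clock read about 11.4 s at the last look.

- **Position:** in the final top picture the tab points at the five-dot mark. Its corners fit a bearing of roughly 231–233°, against 233.6° for the mark. The same reading was about 2° low at the start, when the tab was clicked at two dots, so I take it as seated in the click.
- **Forces:** the wrist force read at most about 4.5 N after any move, and near zero once the arm was away.
- **Other objects:** comparing the before and after top pictures by eye, the mill, lid, cup, jar and tin look unmoved.
- **Hiccup:** near the last half-way point the force dropped to zero before the tab had visibly moved on. I added a few 1° steps until the wrist picture showed it had run on to five.

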